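Slide the vial-warming pan to the double ring and switch its heat on

ROBOT

A 6-joint arm with a two-finger parallel gripper is mounted at the origin on the work surface. World frame = base frame: x ahead of the robot, y to its left, z up, the work surface at z = 0. Lengths are in mm, angles in rad, forces in N, time in s.
With the tool pointing down it reaches from about 275 to 750 mm from the base axis. Payload 10.2 kg.
Tool frame: the origin (TCP) lies on the front face of the gripper's body, between the roots of the fingers; the fingertips stand 73 mm ahead of it and the grasp point (between the pads) lies 54 mm ahead of it (robot.grasp_offset is the z of the grasp point in the tool frame, in mm); z points along the fingers, y is the direction in which the jaws open and shut (so a half turn about z gives the same grasp; the last joint's range is limited). The gripper opens to 85 mm and grips with 20 to 120 N. Pads are 22 mm wide; open, the fingers measure 114 mm over their backs; the gripper's body (76 mm by 85 mm) begins 54 mm behind the grasp point. The pads swing forward as they close: fully open they stand 13 mm farther back than shut.
Start: joints at [0.982, 0.313, 1.498, -0, 1.331, -0.223], TCP at [187.804, 490.267, 303.894] pointing down, gripper open.
Joint ranges: [-2.94, 2.94], [-0.97, 2.17], [0.19, 2.56], [-1.23, 4.37], [0.02, 3.11], [-2.88, 2.88]. Speed limits (rad/s): [2.39, 2.39, 3.01, 3.14, 3.14, 3.14].

INTERFACE

Orientations are given as a unit quaternion [w, x, y, z].
In Python, from rig import robot gives the robot as it stands.
- The arm moves only by the tool play_rows, never from a script. Its argument "moves" is a list of rows, each an object of numbers: "tx", "ty", "tz": the shift along the tool's x, y, z in m; "wx", "wy", "wz": the turn, a rotation vector about the tool's x, y, z in rad; "claw": the opening, from 0 (shut) to 1 (fully open). A call has 1 to 8 rows; each row shifts and turns the commanded pose from where the row before left it, along the tool's axes as they then stand; what a row does not reach is not made up. A row lasts 1/8 s, in which the tool goes at most 62.5 mm and 10.7 degrees, less where a joint would pass 70% of its speed; a pose out of reach is approached as far as the arm can. A call with a gripper value outside its range is refused whole. The fingers move at their own pace and stop on an object; the grip force is fixed at half the most. Time passes only in rows, so rows that do not move let the fingers close. It gives the time, the measured TCP pose, the force and the opening at its end, in the units of the state.
- robot.get_state(): the state, without advancing time (a new reading comes with each control period).
- robot.snapshot(name): name is "scene" or "top"; returns the picture (480x640x3 uint8, red, green, blue); there is no depth.
- robot.camera_model(name): a dict with "fx", "fy", "cx", "cy" (pixels), "world_from_camera" (4x4, takes a point from camera to world coordinates). Camera axes: x right, y down, z forward; pixel columns grow to the right and rows downward; lengths in mm; the calibration is good to about 2 mm. A picture is of the moment at which its call begins. camera_model takes no time and is no camera call.
- robot.finish_job(): hands the job in, once; it reports no verdict.
The state is a dict: "clock": time; "joint_pos": joint angles; "dq": joint speeds; "joint_torque": joint torques, N m; "tool_pos": TCP position; "ee_rot": TCP orientation; "force": force on the tool from outside, world axes, zero at the start; "ft_torque": the same for the moment, N m; "grip_width": opening from 0.0 (shut) to 1.0 (fully open).
Only numpy, scipy, OpenCV 4.12 (cv2) and the standard library are available. Lean on these libraries where they do the work, as an engineer would, in place of code of your own. Each camera call takes 0.05 s, during which the arm holds its last target. There are 200 camera calls.

TASK

Slide the warming pan slowly along the heating plate, under the heat shield and without lifting or tipping it, until it stands centred on the double-ring place. Your gripper cannot follow under the shield, so let go of one handle and take the pan again by the other. Only then slide the selector all the way to its end on the pan's new side, let go, and leave the jar, vial and beaker around the plate where they stand.

Things in the scene. Friction and masses are not known exactly. Their poses are not given: they have to be found in the camera images.
- hotplate: Grey bench heating plate, fixed, 310 x 600 mm, with a flat, continuous white ceramic top 50 mm above its origin. Origin on the bench, right below the middle of the heat shield; x points away from the robot, y (its long side) to the left, z up. The top reaches from x = -195 to +115 mm and y = -300 to +300 mm. The two ring-marked places lie at x = 0, y = +115 and -115 mm; which is which varies.
- shield_mid (a point): Heat shield, fixed across the plate at its y = 0; this point is the centre of its steel panel, 144 mm above the bench, axes as the plate. The panel is 6 mm thick, 55 mm high (116 to 171 mm above the bench), on 12 mm square posts at x = -85 and +85 mm. Below it, between the posts, is an opening 66 mm high and 158 mm wide through which the pan passes handle first.
- pan_center (a point): Centre of the loose round steel warming pan, on its axis, half-way up its wall, 21 mm above its underside. 100 mm diameter, wall 42 mm high; four capped vials fixed in it stand up to 56 mm above its underside. 0.4 to 0.85 kg. z up; equal handles along its own +y and -y. It starts on the single ring, its y axis within 15 degrees of the plate's.
- handle_plus (a point): Centre of the pan's black straight handle on its own +y side, 71 mm from the axis and 32 mm above the plate top; axes as the pan. The handle is 16 mm wide (x), 14 mm high and 43 mm long (y, from 49 to 92 mm from the axis), with free space below.
- handle_minus (a point): The same for the equal handle on the pan's own -y side.
- place_single: Printed single ring on the plate top, 136 mm across; origin at its centre on the plate top. The pan starts on it.
- place_double: Printed double ring (two concentric rings, outer 136 mm across) on the plate top; origin at its centre on the plate top. The pan has to go here.
- selector (a joint): Selector slider in front of the pan's lane (at x = -165 mm in the plate's frame). 0 = end of travel towards the plate's -y (right), 0.12 m = end towards +y (left), the middle (0.04 to 0.08) = off, where it starts; either end heats the place on that side. It slides with about 1.5 N of friction and stays where it is left.
- selector_top (a point): Middle of the top face of the selector's black grip: a block 28 mm (plate x) by 20 mm (plate y) and 40 mm tall below this point, moving along the plate's y axis on a 40 mm wide, 14 mm high aluminium track.
- amber_jar: Closed amber jar standing on the bench beside one end of the plate, 68 mm diameter, 105 mm high; origin at the centre of its underside. Leave alone.
- vial: Small capped vial on the bench behind the plate, 30 mm diameter, 60 mm high; origin at the centre of its underside. Leave alone.
- beaker: Empty glass beaker on the bench beside the other end of the plate, 70 mm diameter, 85 mm high; origin at the centre of its underside. Leave alone.
- pan: The whole warming pan of the entry above; origin at the centre of its underside, same axes.
Things that resemble listed ones, but are neither listed nor needed, are in the scene too. Of the things that look like the pan, the middle-sized one is meant.

How it is judged:
By the outcome, as a careful person would: the job done as asked, in the order asked, and still so for the second after the job is handed in, with the robot touching nothing.
It also fails if it takes over 59 s, if anything falls off the work surface, if the arm or the gripper's body presses on something with over 40 N, if the wrist force passes 120 N, or if a joint passes its speed limit or range.

## Working session

There is one attempt and no reset: what is moved stays moved. The work goes in short steps, Python scripts to look and compute and a tool call to move; the robot and the scene stay as the last step left them, time stands still between calls to the robot, and variables do not carry over. Pictures are saved under pics/ and viewed, about 8 in all and at most 12, crops included, and the job is handed in when it is done.

Besides the shell and the picture viewer there is one more tool, called as name(argument=value, ...) on one line, values as JSON. play_rows: Moves the arm, as the interface text tells. Its arguments: {"type":"object","properties":{"moves":{"type":"array","items":{"type":"object","properties":{"tx":{"type":"number"},"ty":{"type":"number"},"tz":{"type":"number"},"wx":{"type":"number"},"wy":{"type":"number"},"wz":{"type":"number"},"claw":{"type":"number"}}}}},"required":["moves"]}

```bash
mkdir -p pics; ls; cat > h.py <<'E'
import numpy as np, cv2
from rig import robot
def snap(cam,name):
    im=robot.snapshot(cam); cv2.imwrite(f'pics/{name}.png',im[:,:,::-1]); return im
def ray(cam,u,v,z):
    m=robot.camera_model(cam); T=np.array(m['world_from_camera'])
    d=T[:3,:3]@np.array([(u-m['cx'])/m['fx'],(v-m['cy'])/m['fy'],1]); o=T[:3,3]
    return o+d*(z-o[2])/d[2]
def proj(cam,p):
    m=robot.camera_model(cam); T=np.linalg.inv(np.array(m['world_from_camera']))
    q=T[:3,:3]@np.array(p)+T[:3,3]
    return [m['fx']*q[0]/q[2]+m['cx'],m['fy']*q[1]/q[2]+m['cy']]
E
python3 - <<'E'
from h import *
a=snap('top','top0');b=snap('scene','scene0')
for c in('top','scene'):
    m=robot.camera_model(c);print(m['fx'],m['cx'],m['cy'],np.round(m['world_from_camera'],3).tolist())
s=robot.get_state();print(s)
E
```

```text
pics
487.54735312629487 325.7277101077109 242.97385270412803 [[-0.072, -0.974, 0.214, 263.003], [-0.997, 0.071, -0.014, -77.716], [-0.001, -0.214, -0.977, 1481.637], [0.0, 0.0, 0.0, 1.0]]
596.9209965157457 322.5770324701108 240.5245989316099 [[-0.859, 0.339, -0.383, 1149.218], [0.511, 0.544, -0.665, 927.592], [-0.017, -0.767, -0.641, 1081.348], [0.0, 0.0, 0.0, 1.0]]
{'clock': 0.1, 'joint_pos': array([ 9.81598111e-01,  3.13400542e-01,  1.49835353e+00, -1.55700918e-05,
        1.33102443e+00, -2.23388455e-01]), 'dq': array([-0.00021036, -0.00190892, -0.00051673, -0.0016552 , -0.00039211,
        0.00024486]), 'joint_torque': array([ 1.65368925e-03, -4.12900579e+01, -2.60141015e+01, -1.89347124e-04,
        3.04468354e-03,  5.98760380e-05]), 'tool_pos': array([187.71857983, 490.13239353, 303.39178928]), 'ee_rot': array([-2.27381344e-04,  1.81884908e-01,  9.83319647e-01, -5.47641742e-04]), 'force': array([0.28989058, 0.51641729, 0.04211663]), 'ft_torque': array([-0.04926955,  0.01799004, -0.0290871 ]), 'grip_width': 1.0013999194247207}
```

View pics/top0.png

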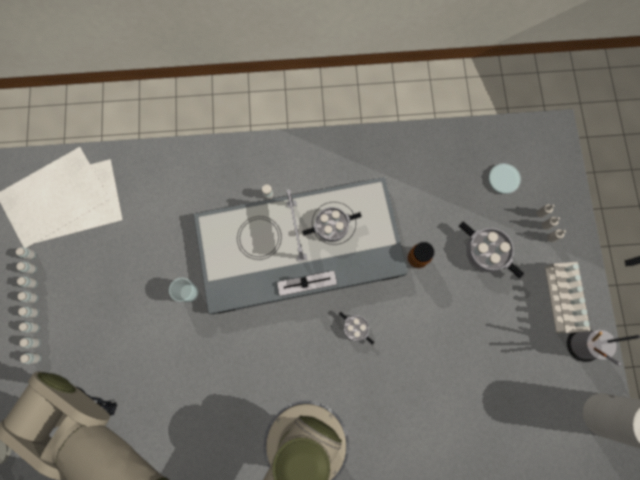

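View pics/scene0.png

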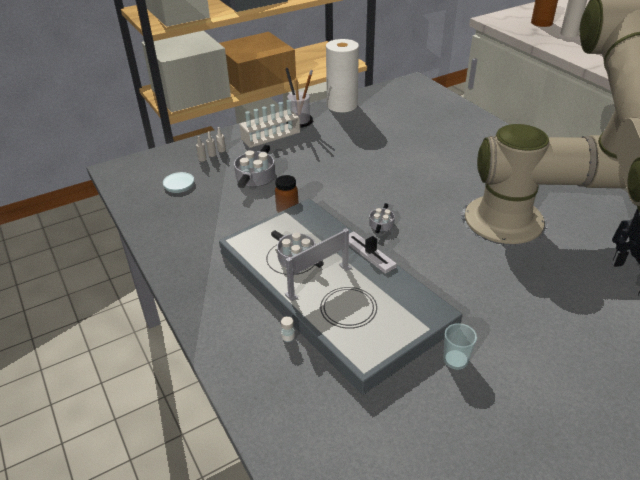

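Candidates for the pan in the top view: (332,222) on the plate's single ring, a larger one at (491,249) and a smaller one at (355,328). The middle-sized one is at (332,222). The double ring is at (260,237), on the left (+y), and the selector grip is at (305,283). Next I'll take close crops of both views.

```bash
python3 - <<'E'
from h import *
a=cv2.imread('pics/top0.png');b=cv2.imread('pics/scene0.png')
A=cv2.resize(a[170:320,190:430],None,fx=3.3,fy=3.3,interpolation=cv2.INTER_CUBIC)
B=cv2.resize(b[195:385,215:465],None,fx=3.15,fy=3.15,interpolation=cv2.INTER_CUBIC)
cv2.imwrite('pics/c1.png',A);cv2.imwrite('pics/c2.png',B)
for n,p in dict(tl=(196,212),tr=(384,181),br=(407,273),bl=(209,312),dbl=(260,237),sgl=(333,222)).items(): print(n,ray('top',*p,50).round())
print('sel',ray('top',305,283,80).round(), 'dblscene',ray('scene',349,307,50).round())
E
```

```text
tl [701. 289.  50.]
tr [ 759. -293.   50.]
br [ 468. -332.   50.]
bl [395. 256.  50.]
dbl [609.  98.  50.]
sgl [ 640. -125.   50.]
sel [456. -30.  80.] dblscene [607. 103.  50.]
```

View pics/c1.png

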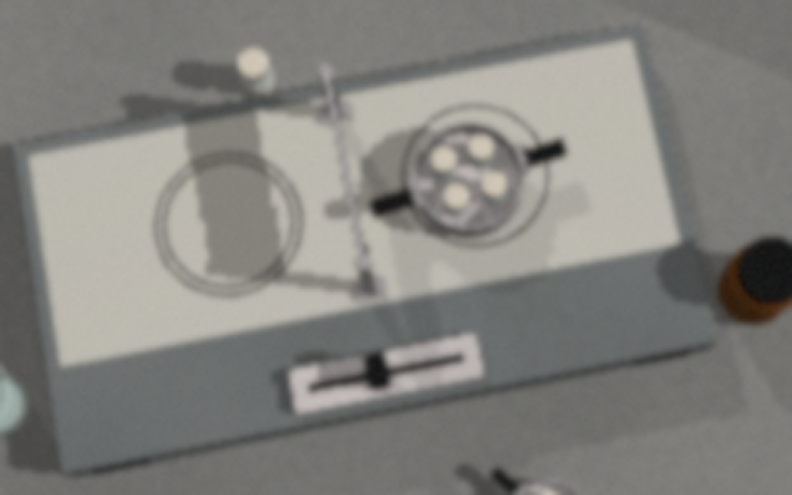

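View pics/c2.png

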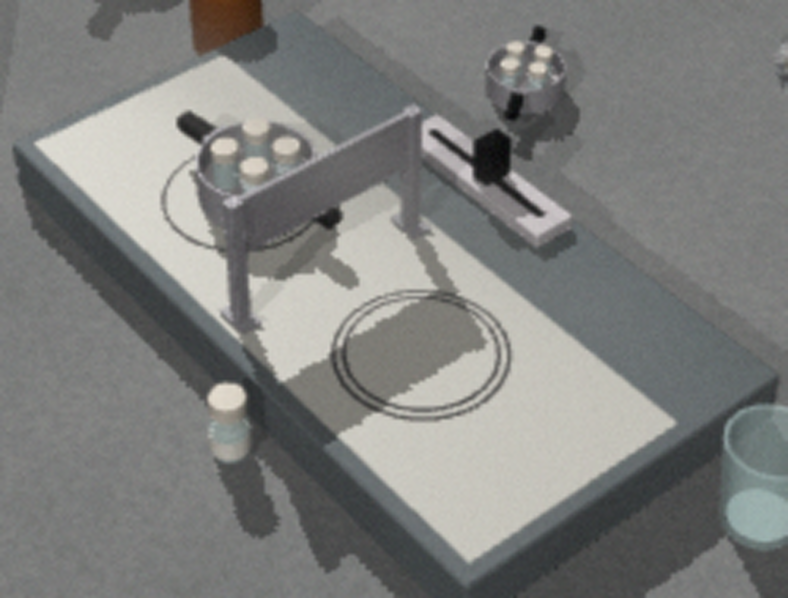

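```bash
cat >> h.py <<'E'
def c1(u,v,z): return ray('top',190+(u+.5)/3.3-.5,170+(v+.5)/3.3-.5,z)
def c2(u,v,z): return ray('scene',215+(u+.5)/3.15-.5,195+(v+.5)/3.15-.5,z)
E
python3 - <<'E'
from h import *
def P(n,*a): print(n,*[x.round(1)[:2] for x in a])
P('dbl',c1(228,223,50),c2(421,355,50))
P('sgl',c1(475.5,175,50))
d=c1(228,223,50)-c1(475.5,175,50); print(np.hypot(d[0],d[1]),np.degrees(np.arctan2(-d[0],d[1])))
t=[(443,158),(481,146),(456,195),(494,184)]; s=[(225,149),(256,131),(286,150),(255,171)]
P('caps',np.mean([c1(*p,106) for p in t],0),np.mean([c2(*p,106) for p in s],0))
for z in(85,89):P('tips',c1(373,207,z),c1(564,150,z))
P('htips scene',c2(184,122,86),c2(333,215,86))
P('sel',c1(377,362,104),c1(377,375,80));P('selscene',*[c2(492,140,z) for z in (80,90,100,104)])
P('track ends',c1(289,390,64),c1(483,350,64));
P('white corners tl tr br bl',*[c1(*p,50) for p in[(28,155),(632,38),(681,245),(62,366)]])
P('scene corn tr tl bl',*[c2(*p,50) for p in[(35,145),(470,563),(676,423)]])
P('posts',c2(240,318,52),c2(412,226,52)); P('posttops scene',c2(235,203,171),c2(412,112,171)); P('posttops top',c1(326,72,171),c1(365,275,171))
E
```

```text
dbl [608.6 101.4] [608.5 102.7]
sgl [ 637.3 -127.5]
230.7178020510892 7.15215130835916
caps [ 627.  -119.7] [ 628.9 -114. ]
tips [605.4 -32.7] [ 645.5 -207.5]
tips [604.4 -32.9] [ 644.4 -207.1]
htips scene [ 651.5 -199.4] [604.5 -33.1]
sel [463.2 -28.2] [455.2 -26.6]
selscene [441.6 -49.2] [448.7 -39.4] [455.8 -29.7] [458.6 -25.8]
track ends [449.8  52.4] [ 472.9 -121.5]
white corners tl tr br bl [686.3 282.6] [ 758.9 -283.8] [ 558.  -309.1] [487.9 255.5]
scene corn tr tl bl [ 756.7 -280.2] [684.5 282.5] [488.1 256.6]
posts [706.9  -1.8] [538.2 -20.6]
posttops scene [705.1   0. ] [539.1 -20.8]
posttops top [705.6  -2.9] [526.8 -25.3]
```

play_rows(moves=[{"wz": 0.16, "claw": 1}, {"wz": 0.16, "claw": 1}, {"wz": 0.16, "claw": 1}, {"wz": 0.16, "claw": 1}, {"wz": 0.16, "claw": 1}, {"wz": 0.16, "claw": 1}, {"tx": -0.047, "ty": 0.017, "claw": 1}, {"tx": -0.047, "ty": 0.017, "claw": 1}])

```text
$.moves[0]: bad value
```

play_rows(moves=[{"tx": -0.047, "ty": 0.017, "claw": 1}, {"tx": -0.047, "ty": 0.017, "claw": 1}, {"tx": -0.047, "ty": 0.017, "claw": 1}, {"tx": -0.047, "ty": 0.017, "claw": 1}, {"tx": -0.047, "ty": 0.017, "claw": 1}, {"tx": -0.047, "ty": 0.017, "claw": 1}, {"tx": -0.047, "ty": 0.017, "claw": 1}, {"tx": -0.047, "ty": 0.017, "claw": 1}])

```text
$.moves[0]: bad value
```

```bash
cat >> h.py <<'E'
from scipy.spatial.transform import Rotation as Rn
def rel(target,yaw=None):
    s=robot.get_state(); q=s['ee_rot']; R=Rn.from_quat([q[1],q[2],q[3],q[0]]).as_matrix()
    print('t',round(s['clock'],2),'pos',s['tool_pos'].round(1),'yaw(tool y)',round(float(np.degrees(np.arctan2(R[1,1],R[0,1]))),2),'zaxis',R[:,2].round(3),'grip',round(s['grip_width'],3),'F',np.round(s['force'],1))
    print(' tool delta mm',(R.T@(np.array(target)-s['tool_pos'])).round(1))
E
python3 -c "
from h import *
rel((644,-187,136)); print(robot.get_state()['joint_pos'].round(2))"
```

```text
t 0.1 pos [187.7 490.1 303.4] yaw(tool y) 69.04 zaxis [-0.001 -0.001 -1.   ] grip 1.001 F [0.3 0.5 0. ]
 tool delta mm [-668.3 -468.9  167.8]
[ 0.98  0.31  1.5  -0.    1.33 -0.22]
```

play_rows(moves=[{"tx": 0, "ty": 0, "tz": 0, "wx": 0, "wy": 0, "wz": 0.16, "claw": 1}])

```text
clock: 0.22
tool_pos: [187.7, 490.2, 303.5]
ee_rot: [-0.0, 0.262, 0.965, -0.0]
force: [-0.9, -0.5, 0.1]
grip_width: 1.0
```

play_rows(moves=[{"tx": 0, "ty": 0, "tz": 0, "wx": 0, "wy": 0, "wz": 0.16, "claw": 1}, {"tx": 0, "ty": 0, "tz": 0, "wx": 0, "wy": 0, "wz": 0.16, "claw": 1}, {"tx": 0, "ty": 0, "tz": 0, "wx": 0, "wy": 0, "wz": 0.16, "claw": 1}, {"tx": 0, "ty": 0, "tz": 0, "wx": 0, "wy": 0, "wz": 0.16, "claw": 1}, {"tx": 0, "ty": 0, "tz": 0, "wx": 0, "wy": 0, "wz": 0.16, "claw": 1}, {"tx": -0.047, "ty": 0.017, "tz": 0, "wx": 0, "wy": 0, "wz": 0, "claw": 1}, {"tx": -0.047, "ty": 0.017, "tz": 0, "wx": 0, "wy": 0, "wz": 0, "claw": 1}, {"tx": -0.047, "ty": 0.017, "tz": 0, "wx": 0, "wy": 0, "wz": 0, "claw": 1}])

```text
clock: 1.23
tool_pos: [272.0, 364.5, 303.7]
ee_rot: [-0.0, 0.615, 0.788, -0.0]
force: [1.0, 0.5, -0.0]
grip_width: 0.996
```

play_rows(moves=[{"tx": -0.047, "ty": 0.017, "tz": 0, "wx": 0, "wy": 0, "wz": 0, "claw": 1}, {"tx": -0.047, "ty": 0.017, "tz": 0, "wx": 0, "wy": 0, "wz": 0, "claw": 1}, {"tx": -0.047, "ty": 0.017, "tz": 0, "wx": 0, "wy": 0, "wz": 0, "claw": 1}, {"tx": -0.047, "ty": 0.017, "tz": 0, "wx": 0, "wy": 0, "wz": 0, "claw": 1}, {"tx": -0.047, "ty": 0.017, "tz": 0, "wx": 0, "wy": 0, "wz": 0, "claw": 1}, {"tx": -0.047, "ty": 0.017, "tz": 0, "wx": 0, "wy": 0, "wz": 0, "claw": 1}, {"tx": -0.047, "ty": 0.017, "tz": 0, "wx": 0, "wy": 0, "wz": 0, "claw": 1}, {"tx": -0.047, "ty": 0.017, "tz": 0, "wx": 0, "wy": 0, "wz": 0, "claw": 1}])

```text
clock: 2.22
tool_pos: [495.3, 32.5, 303.7]
ee_rot: [-0.0, 0.615, 0.788, -0.0]
force: [0.1, -0.1, 0.5]
grip_width: 1.001
```

play_rows(moves=[{"tx": -0.047, "ty": 0.017, "tz": 0, "wx": 0, "wy": 0, "wz": 0, "claw": 1}, {"tx": -0.047, "ty": 0.017, "tz": 0, "wx": 0, "wy": 0, "wz": 0, "claw": 1}, {"tx": -0.047, "ty": 0.017, "tz": 0, "wx": 0, "wy": 0, "wz": 0, "claw": 1}, {"tx": -0.047, "ty": 0.017, "tz": 0, "wx": 0, "wy": 0, "wz": 0, "claw": 1}, {"tx": -0.03, "ty": 0.017, "tz": 0, "wx": 0, "wy": 0, "wz": 0, "claw": 1}, {"tx": 0, "ty": 0, "tz": 0, "wx": 0, "wy": 0, "wz": 0, "claw": 1}])

```text
clock: 2.98
tool_pos: [630.5, -158.5, 302.3]
ee_rot: [-0.001, 0.616, 0.788, -0.0]
force: [-0.5, 0.7, 0.3]
grip_width: 0.996
```

```bash
python3 -c "
from h import *
rel((644,-187,136)); print(robot.get_state()['joint_pos'].round(2))
im=snap('scene','scene1'); b=im[:,:,::-1]
cv2.imwrite('pics/c3.png',cv2.resize(b[150:340,200:450],None,fx=3.15,fy=3.15,interpolation=cv2.INTER_CUBIC))"
```

```text
t 2.98 pos [ 630.5 -158.5  302.3] yaw(tool y) 13.93 zaxis [-0.002  0.001 -1.   ] grip 0.996 F [-0.5  0.7  0.3]
 tool delta mm [-31.1   6.5 166.3]
[-0.43  0.6   1.07 -0.    1.47 -0.67]
```

View pics/c3.png

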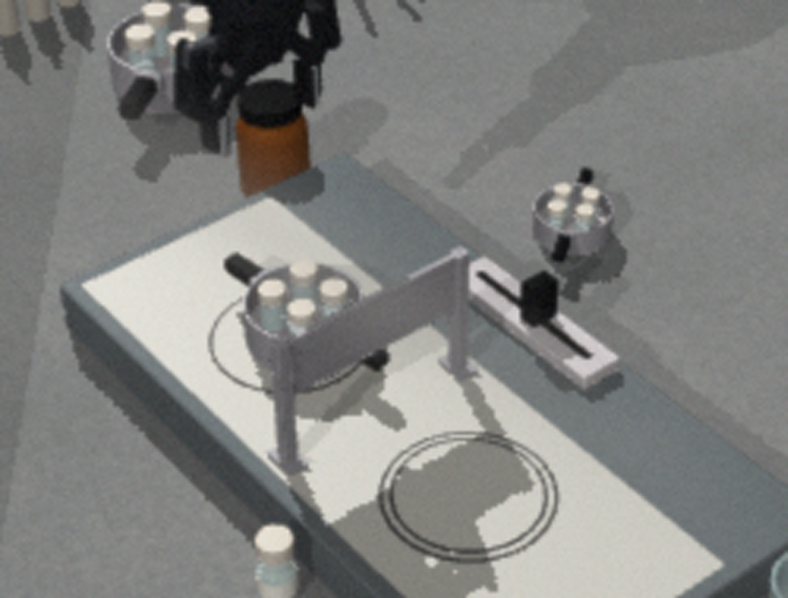

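The crop shows the pan undisturbed: the far handle is at about (243,268) and the +y handle pokes under the shield at (375,357). The gripper is above and still short of the far handle, so I'll descend onto that handle.

play_rows(moves=[{"tx": -0.031, "ty": 0.0065, "tz": 0, "wx": 0, "wy": 0, "wz": 0, "claw": 1}, {"tx": 0, "ty": 0, "tz": 0.04, "wx": 0, "wy": 0, "wz": 0, "claw": 1}, {"tx": 0, "ty": 0, "tz": 0.04, "wx": 0, "wy": 0, "wz": 0, "claw": 1}, {"tx": 0, "ty": 0, "tz": 0.03, "wx": 0, "wy": 0, "wz": 0, "claw": 1}, {"tx": 0, "ty": 0, "tz": 0.02, "wx": 0, "wy": 0, "wz": 0, "claw": 1}, {"tx": 0, "ty": 0, "tz": 0.012, "wx": 0, "wy": 0, "wz": 0, "claw": 1}, {"tx": 0, "ty": 0, "tz": 0, "wx": 0, "wy": 0, "wz": 0, "claw": 1}, {"tx": 0, "ty": 0, "tz": 0, "wx": 0, "wy": 0, "wz": 0, "claw": 1}])

```text
clock: 4.03
tool_pos: [644.1, -185.2, 163.1]
ee_rot: [0.001, 0.615, 0.788, 0.0]
force: [0.2, -0.5, 0.3]
grip_width: 0.998
```

```bash
python3 -c "
from h import *
rel((644,-187,136))
im=snap('scene','scene2'); b=im[:,:,::-1]
cv2.imwrite('pics/c4.png',cv2.resize(b[150:340,200:450],None,fx=3.15,fy=3.15,interpolation=cv2.INTER_CUBIC))"
```

```text
t 4.03 pos [ 644.1 -185.2  163.1] yaw(tool y) 14.06 zaxis [ 0.002 -0.001 -1.   ] grip 0.998 F [ 0.2 -0.5  0.3]
 tool delta mm [-1.7 -0.5 27.1]
```

View pics/c4.png

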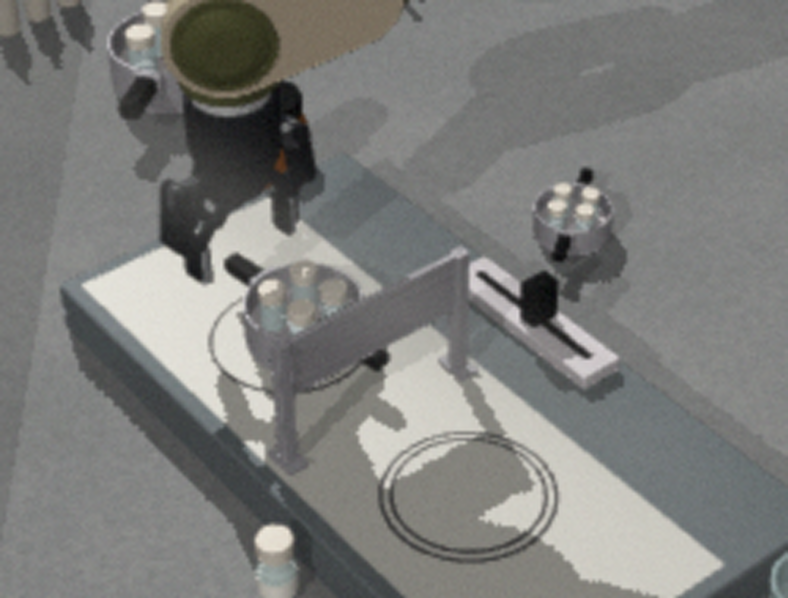

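The fingers, at (205,275) and (285,225), straddle the handle at (243,268). I'll go down 26 mm and close.

play_rows(moves=[{"tx": 0, "ty": 0, "tz": 0.018, "wx": 0, "wy": 0, "wz": 0, "claw": 1}, {"tx": 0, "ty": 0, "tz": 0.009, "wx": 0, "wy": 0, "wz": 0, "claw": 1}, {"tx": 0, "ty": 0, "tz": 0, "wx": 0, "wy": 0, "wz": 0, "claw": 0.4}, {"tx": 0, "ty": 0, "tz": 0, "wx": 0, "wy": 0, "wz": 0, "claw": 0.3}, {"tx": 0, "ty": 0, "tz": 0, "wx": 0, "wy": 0, "wz": 0, "claw": 0.2}, {"tx": 0, "ty": 0, "tz": 0, "wx": 0, "wy": 0, "wz": 0, "claw": 0.1}, {"tx": 0, "ty": 0, "tz": 0, "wx": 0, "wy": 0, "wz": 0, "claw": 0}, {"tx": 0, "ty": 0, "tz": 0, "wx": 0, "wy": 0, "wz": 0, "claw": 0}])

```text
clock: 5.08
tool_pos: [643.9, -185.4, 135.4]
ee_rot: [0.0, 0.615, 0.788, 0.0]
force: [-1.5, 0.1, 5.4]
grip_width: 0.177
```

play_rows(moves=[{"tx": 0, "ty": 0, "tz": 0, "wx": 0, "wy": 0, "wz": 0, "claw": 0}, {"tx": 0, "ty": 0, "tz": 0, "wx": 0, "wy": 0, "wz": 0, "claw": 0}])

```text
clock: 5.32
tool_pos: [643.9, -185.4, 135.4]
ee_rot: [0.0, 0.615, 0.788, 0.0]
force: [-1.9, 0.4, 6.2]
grip_width: 0.174
```

```bash
python3 - <<'E'
from h import *
th=np.radians(7.1);X=np.array([np.cos(th),np.sin(th),0]);Y=np.array([-np.sin(th),np.cos(th),0]);O=np.array([622.6,-11.6,0])
s=robot.get_state();p=s['tool_pos']-O;print('plate frame grip',p@X,p@Y)
rel(O+Y*(-71)+[0,0,s['tool_pos'][2]])
E
```

```text
plate frame grip -0.3342350009151924 -175.11289183702658
t 5.33 pos [ 643.9 -185.4  135.4] yaw(tool y) 14.04 zaxis [ 0.001 -0.    -1.   ] grip 0.174 F [-1.9  0.4  6.2]
 tool delta mm [ 1.033e+02  1.290e+01 -1.000e-01]
```

Gripped: width 0.174 is about 15 mm. I'll slide along the plate's y and turn the pan straight on the way.

play_rows(moves=[{"tx": 0.002, "ty": 0.0002, "tz": -0.0004, "wx": 0, "wy": 0, "wz": 0.005, "claw": 0}, {"tx": 0.0043, "ty": 0.0004, "tz": 0, "wx": 0, "wy": 0, "wz": 0.005, "claw": 0}, {"tx": 0.0043, "ty": 0.0004, "tz": 0, "wx": 0, "wy": 0, "wz": 0.005, "claw": 0}, {"tx": 0.0043, "ty": 0.0004, "tz": 0, "wx": 0, "wy": 0, "wz": 0.005, "claw": 0}, {"tx": 0.0043, "ty": 0.0004, "tz": 0, "wx": 0, "wy": 0, "wz": 0.005, "claw": 0}, {"tx": 0.0043, "ty": 0.0004, "tz": 0, "wx": 0, "wy": 0, "wz": 0.005, "claw": 0}, {"tx": 0.0043, "ty": 0.0004, "tz": 0, "wx": 0, "wy": 0, "wz": 0.005, "claw": 0}, {"tx": 0.0043, "ty": 0.0004, "tz": 0, "wx": 0, "wy": 0, "wz": 0.005, "claw": 0}])

```text
clock: 6.32
tool_pos: [639.5, -153.2, 135.4]
ee_rot: [0.0, 0.631, 0.776, -0.0]
force: [0.9, -3.8, 3.7]
grip_width: 0.176
```

```bash
cat >> h.py <<'E'
th=np.radians(7.1);X=np.array([np.cos(th),np.sin(th),0]);Y=np.array([-np.sin(th),np.cos(th),0]);O=np.array([622.6,-11.6,0])
def pf(x,y,z): return O+X*x+Y*y+[0,0,z]
E
python3 - <<'E'
from h import *
s=robot.get_state();rel(pf(0,-71,135.4)); print(s['ft_torque'].round(2))
E
```

```text
t 6.33 pos [ 639.5 -153.2  135.4] yaw(tool y) 11.73 zaxis [ 0. -0. -1.] grip 0.176 F [ 0.9 -3.8  3.7]
 tool delta mm [71.3  6.5  0. ]
[-0.74 -0.01  0.06]
```

play_rows(moves=[{"tx": 0.0044, "ty": 0.0003, "tz": 0, "wx": 0, "wy": 0, "wz": 0.005, "claw": 0}, {"tx": 0.0044, "ty": 0.0003, "tz": 0, "wx": 0, "wy": 0, "wz": 0.005, "claw": 0}, {"tx": 0.0044, "ty": 0.0003, "tz": 0, "wx": 0, "wy": 0, "wz": 0.005, "claw": 0}, {"tx": 0.0044, "ty": 0.0003, "tz": 0, "wx": 0, "wy": 0, "wz": 0.005, "claw": 0}, {"tx": 0.0044, "ty": 0.0003, "tz": 0, "wx": 0, "wy": 0, "wz": 0.005, "claw": 0}, {"tx": 0.0044, "ty": 0.0003, "tz": 0, "wx": 0, "wy": 0, "wz": 0.005, "claw": 0}, {"tx": 0.0044, "ty": 0.0003, "tz": 0, "wx": 0, "wy": 0, "wz": 0.005, "claw": 0}, {"tx": 0.0044, "ty": 0.0003, "tz": 0, "wx": 0, "wy": 0, "wz": 0.005, "claw": 0}])

```text
clock: 7.32
tool_pos: [635.3, -118.1, 135.5]
ee_rot: [0.0, 0.647, 0.763, -0.0]
force: [0.8, -5.5, 3.8]
grip_width: 0.175
```

play_rows(moves=[{"tx": 0.0044, "ty": 0.0001, "tz": 0, "wx": 0, "wy": 0, "wz": 0.005, "claw": 0}, {"tx": 0.0044, "ty": 0.0001, "tz": 0, "wx": 0, "wy": 0, "wz": 0.005, "claw": 0}, {"tx": 0.0044, "ty": 0.0001, "tz": 0, "wx": 0, "wy": 0, "wz": 0.005, "claw": 0}, {"tx": 0.0044, "ty": 0.0001, "tz": 0, "wx": 0, "wy": 0, "wz": 0.005, "claw": 0}, {"tx": 0.0044, "ty": 0.0001, "tz": 0, "wx": 0, "wy": 0, "wz": 0.005, "claw": 0}, {"tx": 0.0044, "ty": 0.0001, "tz": 0, "wx": 0, "wy": 0, "wz": 0.005, "claw": 0}, {"tx": 0.0044, "ty": 0.0001, "tz": 0, "wx": 0, "wy": 0, "wz": 0.005, "claw": 0}, {"tx": 0.002, "ty": 0.0001, "tz": 0, "wx": 0, "wy": 0, "wz": 0.003, "claw": 0}])

```text
clock: 8.32
tool_pos: [631.2, -85.5, 135.4]
ee_rot: [0.0, 0.661, 0.751, -0.0]
force: [-1.1, -5.4, 4.2]
grip_width: 0.176
```

```bash
python3 - <<'E'
from h import *
s=robot.get_state();rel(pf(0,-71,135.4)); print(s['ft_torque'].round(2))
im=snap('scene','scene3'); b=im[:,:,::-1]
cv2.imwrite('pics/c5.png',cv2.resize(b[150:340,200:450],None,fx=3.15,fy=3.15,interpolation=cv2.INTER_CUBIC))
E
```

```text
t 8.32 pos [631.2 -85.5 135.4] yaw(tool y) 7.27 zaxis [-0. -0. -1.] grip 0.176 F [-1.1 -5.4  4.2]
 tool delta mm [3.4 0.6 0. ]
[-0.89  0.06  0.06]
```

View pics/c5.png

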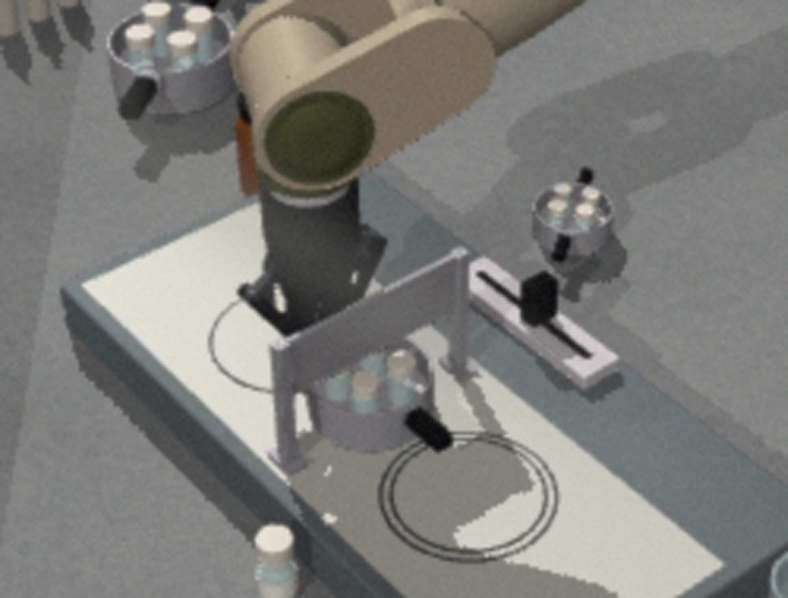

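The pan now sits half through the opening, with the front handle at crop (429,429), clear past the shield. The gripper still has room, so I'll nudge 4 mm more, release and rise.

play_rows(moves=[{"tx": 0.002, "ty": 0.0005, "tz": 0, "wx": 0, "wy": 0, "wz": 0.003, "claw": 0}, {"tx": 0.0017, "ty": 0, "tz": 0, "wx": 0, "wy": 0, "wz": 0, "claw": 0}, {"tx": 0, "ty": 0, "tz": 0, "wx": 0, "wy": 0, "wz": 0, "claw": 0.2}, {"tx": 0, "ty": 0, "tz": 0, "wx": 0, "wy": 0, "wz": 0, "claw": 0.5}, {"tx": 0, "ty": 0, "tz": 0, "wx": 0, "wy": 0, "wz": 0, "claw": 1}, {"tx": 0, "ty": 0, "tz": 0, "wx": 0, "wy": 0, "wz": 0, "claw": 1}, {"tx": 0, "ty": 0, "tz": 0, "wx": 0, "wy": 0, "wz": 0, "claw": 1}, {"tx": 0, "ty": 0, "tz": 0, "wx": 0, "wy": 0, "wz": 0, "claw": 1}])

```text
clock: 9.38
tool_pos: [631.2, -82.0, 135.3]
ee_rot: [-0.0, 0.662, 0.75, 0.0]
force: [0.6, -0.1, -0.3]
grip_width: 1.0
```

play_rows(moves=[{"tx": 0, "ty": 0, "tz": -0.015, "wx": 0, "wy": 0, "wz": 0, "claw": 1}, {"tx": 0, "ty": 0, "tz": -0.04, "wx": 0, "wy": 0, "wz": 0, "claw": 1}, {"tx": 0, "ty": 0, "tz": -0.04, "wx": 0, "wy": 0, "wz": 0, "claw": 1}, {"tx": 0, "ty": 0, "tz": -0.04, "wx": 0, "wy": 0, "wz": 0, "claw": 1}, {"tx": 0, "ty": 0, "tz": -0.015, "wx": 0, "wy": 0, "wz": 0, "claw": 1}, {"tx": 0, "ty": 0, "tz": 0, "wx": 0, "wy": 0, "wz": 0, "claw": 1}])

```text
clock: 10.12
tool_pos: [631.3, -82.1, 285.8]
ee_rot: [0.001, 0.662, 0.75, 0.0]
force: [-0.9, -0.2, 0.1]
grip_width: 0.999
```

```bash
python3 - <<'E'
from h import *
# measure + handle with dark mask in scene
im=snap('scene','scene4'); b=im[:,:,::-1]
rel(pf(0,71,135.4))
m=(im.max(2)<45).astype(np.uint8); n,l,st,c=cv2.connectedComponentsWithStats(m)
for i in range(1,n):
    if st[i,4]>15 and 300<c[i][0]<420 and 230<c[i][1]<340:
        p=ray('scene',*c[i],84); q=p-O; print(st[i],c[i].round(1),p.round(1),'plate',round(q@X,1),round(q@Y,1))
        ys,xs=np.where(l==i); vx=cv2.fitLine(np.array([ray('scene',x,y,86)[:2] for x,y in zip(xs,ys)],np.float32),2,0,.01,.01).ravel(); print(np.degrees(np.arctan2(-vx[0],vx[1])))
cv2.imwrite('pics/c6.png',cv2.resize(b[150:340,200:450],None,fx=3.15,fy=3.15,interpolation=cv2.INTER_CUBIC))
E
```

```text
t 10.18 pos [631.  -82.  284.4] yaw(tool y) 7.1 zaxis [-0.001  0.    -1.   ] grip 1.002 F [-0.5 -0.3 -0.5]
 tool delta mm [141.8   0.5 149. ]
[365 237  18  24 164] [371.3 245.4] [457.8 -23.6  84. ] plate -165.1 8.4
-27.876423
[329 280  15  14 108] [336.2 286.9] [614.7  58.4  84. ] plate 0.8 70.4
-178.0533
```

View pics/c6.png

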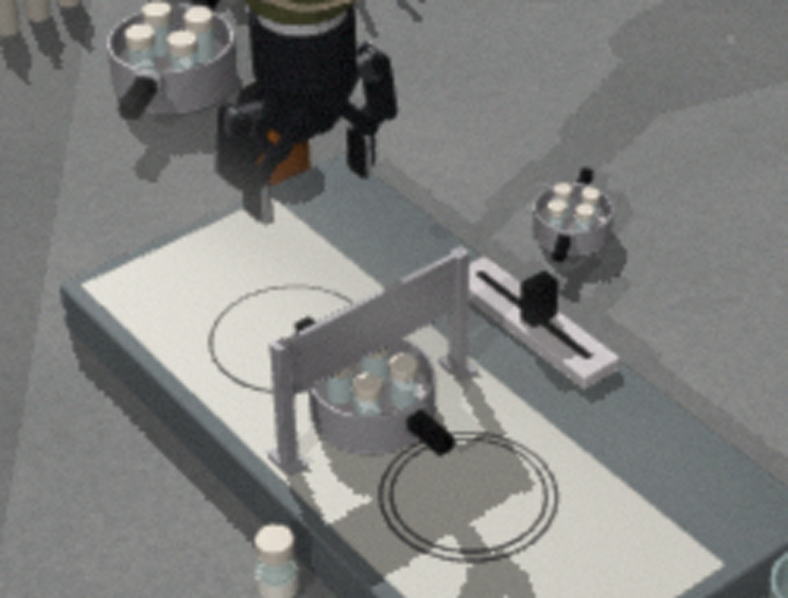

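The pan stands flat in the opening. The + handle is at crop (431,432), which is plate (0.8, 70.4), as expected. I'll cross over the shield and grasp it.

play_rows(moves=[{"tx": 0.04, "ty": 0.0006, "tz": 0, "wx": 0, "wy": 0, "wz": 0, "claw": 1}, {"tx": 0.045, "ty": 0, "tz": 0, "wx": 0, "wy": 0, "wz": 0, "claw": 1}, {"tx": 0.04, "ty": 0, "tz": 0, "wx": 0, "wy": 0, "wz": 0, "claw": 1}, {"tx": 0.018, "ty": 0, "tz": 0, "wx": 0, "wy": 0, "wz": 0, "claw": 1}, {"tx": 0, "ty": 0, "tz": 0, "wx": 0, "wy": 0, "wz": 0, "claw": 1}, {"tx": 0, "ty": 0, "tz": 0.04, "wx": 0, "wy": 0, "wz": 0, "claw": 1}, {"tx": 0, "ty": 0, "tz": 0.04, "wx": 0, "wy": 0, "wz": 0, "claw": 1}, {"tx": 0, "ty": 0, "tz": 0.03, "wx": 0, "wy": 0, "wz": 0, "claw": 1}])

```text
clock: 11.18
tool_pos: [614.0, 58.2, 173.0]
ee_rot: [-0.001, 0.663, 0.749, -0.001]
force: [0.8, 0.6, 0.9]
grip_width: 0.998
```

play_rows(moves=[{"tx": 0, "ty": 0, "tz": 0.025, "wx": 0, "wy": 0, "wz": 0, "claw": 1}, {"tx": 0, "ty": 0, "tz": 0.014, "wx": 0, "wy": 0, "wz": 0, "claw": 1}, {"tx": 0, "ty": 0, "tz": 0, "wx": 0, "wy": 0, "wz": 0, "claw": 1}])

```text
clock: 11.55
tool_pos: [614.1, 59.1, 135.6]
ee_rot: [-0.001, 0.662, 0.749, -0.0]
force: [0.6, 0.8, 0.9]
grip_width: 1.0
```

```bash
python3 - <<'E'
from h import *
rel(pf(.5,71,135.6))
E
```

```text
t 11.55 pos [614.1  59.1 135.6] yaw(tool y) 7.05 zaxis [-0.002  0.    -1.   ] grip 1.0 F [0.6 0.8 0.9]
 tool delta mm [-0.2  0.2 -0. ]
```

play_rows(moves=[{"tx": 0, "ty": 0, "tz": 0, "wx": 0, "wy": 0, "wz": 0, "claw": 0.4}, {"tx": 0, "ty": 0, "tz": 0, "wx": 0, "wy": 0, "wz": 0, "claw": 0.3}, {"tx": 0, "ty": 0, "tz": 0, "wx": 0, "wy": 0, "wz": 0, "claw": 0.2}, {"tx": 0, "ty": 0, "tz": 0, "wx": 0, "wy": 0, "wz": 0, "claw": 0.1}, {"tx": 0, "ty": 0, "tz": 0, "wx": 0, "wy": 0, "wz": 0, "claw": 0}, {"tx": 0, "ty": 0, "tz": 0, "wx": 0, "wy": 0, "wz": 0, "claw": 0}, {"tx": 0, "ty": 0, "tz": 0, "wx": 0, "wy": 0, "wz": 0, "claw": 0}, {"tx": 0, "ty": 0, "tz": 0, "wx": 0, "wy": 0, "wz": 0, "claw": 0}])

```text
clock: 12.55
tool_pos: [614.2, 60.0, 136.8]
ee_rot: [0.0, 0.662, 0.75, 0.0]
force: [-3.0, -0.3, 5.6]
grip_width: 0.175
```

play_rows(moves=[{"tx": 0.002, "ty": 0, "tz": -0.0004, "wx": 0, "wy": 0, "wz": 0, "claw": 0}, {"tx": 0.0045, "ty": 0, "tz": 0, "wx": 0, "wy": 0, "wz": 0, "claw": 0}, {"tx": 0.0046, "ty": 0, "tz": 0, "wx": 0, "wy": 0, "wz": 0, "claw": 0}, {"tx": 0.0046, "ty": 0, "tz": 0, "wx": 0, "wy": 0, "wz": 0, "claw": 0}, {"tx": 0.0046, "ty": 0, "tz": 0, "wx": 0, "wy": 0, "wz": 0, "claw": 0}, {"tx": 0.0046, "ty": 0, "tz": 0, "wx": 0, "wy": 0, "wz": 0, "claw": 0}, {"tx": 0.0046, "ty": 0, "tz": 0, "wx": 0, "wy": 0, "wz": 0, "claw": 0}, {"tx": 0.0046, "ty": 0, "tz": 0, "wx": 0, "wy": 0, "wz": 0, "claw": 0}])

```text
clock: 13.55
tool_pos: [609.9, 94.1, 136.8]
ee_rot: [0.0, 0.662, 0.75, 0.0]
force: [0.7, -3.9, 2.4]
grip_width: 0.174
```

play_rows(moves=[{"tx": 0.0046, "ty": 0, "tz": 0, "wx": 0, "wy": 0, "wz": 0, "claw": 0}, {"tx": 0.0046, "ty": 0, "tz": 0, "wx": 0, "wy": 0, "wz": 0, "claw": 0}, {"tx": 0.0046, "ty": 0, "tz": 0, "wx": 0, "wy": 0, "wz": 0, "claw": 0}, {"tx": 0.0046, "ty": 0, "tz": 0, "wx": 0, "wy": 0, "wz": 0, "claw": 0}, {"tx": 0.0046, "ty": 0, "tz": 0, "wx": 0, "wy": 0, "wz": 0, "claw": 0}, {"tx": 0.0046, "ty": 0, "tz": 0, "wx": 0, "wy": 0, "wz": 0, "claw": 0}, {"tx": 0.0046, "ty": 0, "tz": 0, "wx": 0, "wy": 0, "wz": 0, "claw": 0}, {"tx": 0.0046, "ty": 0, "tz": 0, "wx": 0, "wy": 0, "wz": 0, "claw": 0}])

```text
clock: 14.55
tool_pos: [605.4, 130.6, 136.7]
ee_rot: [0.0, 0.662, 0.75, 0.0]
force: [0.7, -4.8, 3.7]
grip_width: 0.177
```

play_rows(moves=[{"tx": 0.0046, "ty": 0, "tz": 0, "wx": 0, "wy": 0, "wz": 0, "claw": 0}, {"tx": 0.0046, "ty": 0, "tz": 0, "wx": 0, "wy": 0, "wz": 0, "claw": 0}, {"tx": 0.0046, "ty": 0, "tz": 0, "wx": 0, "wy": 0, "wz": 0, "claw": 0}, {"tx": 0.0046, "ty": 0, "tz": 0, "wx": 0, "wy": 0, "wz": 0, "claw": 0}, {"tx": 0.0046, "ty": 0, "tz": 0, "wx": 0, "wy": 0, "wz": 0, "claw": 0}, {"tx": 0.0046, "ty": 0, "tz": 0, "wx": 0, "wy": 0, "wz": 0, "claw": 0}, {"tx": 0.002, "ty": 0, "tz": 0, "wx": 0, "wy": 0, "wz": 0, "claw": 0}, {"tx": 0, "ty": 0, "tz": 0, "wx": 0, "wy": 0, "wz": 0, "claw": 0}])

```text
clock: 15.55
tool_pos: [601.7, 160.1, 136.7]
ee_rot: [-0.0, 0.662, 0.75, 0.0]
force: [-0.8, -2.2, 4.8]
grip_width: 0.175
```

```bash
python3 - <<'E'
from h import *
rel(pf(.5,115+71,135.6)); print(robot.get_state()['ft_torque'].round(2))
b=snap('scene','scene5')[:,:,::-1]; t=snap('top','top5')[:,:,::-1]
B=cv2.resize(b[230:380,290:440],(600,600),interpolation=cv2.INTER_CUBIC)[:, :]
A=cv2.resize(t[205:285,210:310],(800,640),interpolation=cv2.INTER_CUBIC)
cv2.imwrite('pics/c7.png',np.hstack([cv2.resize(B,(400,400)),cv2.resize(A,(400,320),interpolation=cv2.INTER_AREA)[:320] if 0 else cv2.copyMakeBorder(cv2.resize(A,(400,320)),0,80,0,0,0)]))
E
```

```text
t 15.55 pos [601.7 160.1 136.7] yaw(tool y) 7.12 zaxis [-0.     0.001 -1.   ] grip 0.175 F [-0.8 -2.2  4.8]
 tool delta mm [13.1  0.1  1.2]
[-0.25 -0.03  0.03]
```

View pics/c7.png

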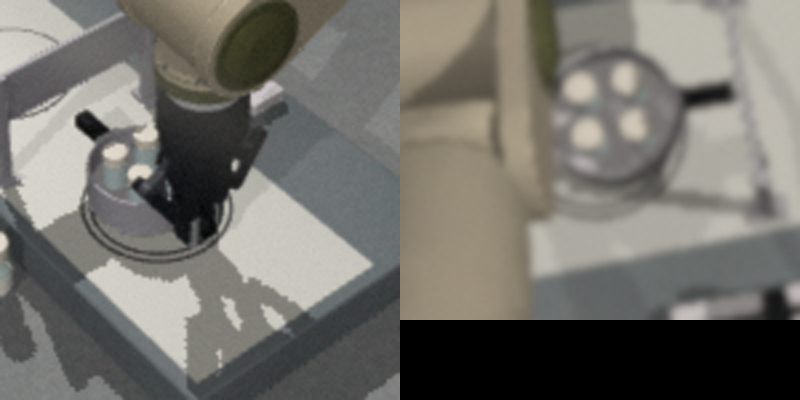

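```bash
python3 - <<'E'
from h import *
def pl(p): q=p-O; return round(q@X,1),round(q@Y,1)
print('centre by caps',pl(ray('top',206.5/4+210-.4,105.5/4+205-.4,106)))
print('minus handle tip top',pl(ray('top',333/4+210-.4,93/4+205-.4,86)), 'scene',pl(ray('scene',85/8*3+290,120/8*3+230,84)))
E
```

```text
centre by caps (np.float64(2.8), np.float64(98.4))
minus handle tip top (np.float64(-0.8), np.float64(7.1)) scene (np.float64(2.1), np.float64(16.3))
```

play_rows(moves=[{"tx": 0.002, "ty": 0, "tz": 0, "wx": 0, "wy": 0, "wz": 0, "claw": 0}, {"tx": 0.004, "ty": 0, "tz": 0, "wx": 0, "wy": 0, "wz": 0, "claw": 0}, {"tx": 0.004, "ty": 0, "tz": 0, "wx": 0, "wy": 0, "wz": 0, "claw": 0}, {"tx": 0.0035, "ty": 0, "tz": 0, "wx": 0, "wy": 0, "wz": 0, "claw": 0}, {"tx": 0, "ty": 0, "tz": 0, "wx": 0, "wy": 0, "wz": 0, "claw": 0}, {"tx": 0, "ty": 0, "tz": 0, "wx": 0, "wy": 0, "wz": 0, "claw": 0.2}, {"tx": 0, "ty": 0, "tz": 0, "wx": 0, "wy": 0, "wz": 0, "claw": 0.5}, {"tx": 0, "ty": 0, "tz": 0, "wx": 0, "wy": 0, "wz": 0, "claw": 1}])

```text
clock: 16.65
tool_pos: [599.9, 173.2, 136.4]
ee_rot: [-0.0, 0.662, 0.75, -0.0]
force: [0.3, -0.7, 0.9]
grip_width: 0.618
```

play_rows(moves=[{"tx": 0, "ty": 0, "tz": 0, "wx": 0, "wy": 0, "wz": 0, "claw": 1}, {"tx": 0, "ty": 0, "tz": 0, "wx": 0, "wy": 0, "wz": 0, "claw": 1}, {"tx": 0, "ty": 0, "tz": -0.015, "wx": 0, "wy": 0, "wz": 0, "claw": 1}, {"tx": 0, "ty": 0, "tz": -0.04, "wx": 0, "wy": 0, "wz": 0, "claw": 1}, {"tx": 0, "ty": 0, "tz": -0.05, "wx": 0, "wy": 0, "wz": 0, "claw": 1}, {"tx": 0, "ty": 0, "tz": -0.05, "wx": 0, "wy": 0, "wz": 0, "claw": 1}, {"tx": 0.03, "ty": -0.03, "tz": 0, "wx": 0, "wy": 0, "wz": 0, "claw": 1}, {"tx": 0.03, "ty": -0.04, "tz": 0, "wx": 0, "wy": 0, "wz": 0, "claw": 1}])

```text
clock: 17.65
tool_pos: [522.5, 224.3, 293.0]
ee_rot: [0.001, 0.662, 0.749, 0.001]
force: [0.3, 0.0, 0.4]
grip_width: 0.999
```

play_rows(moves=[{"tx": 0.03, "ty": -0.05, "tz": 0, "wx": 0, "wy": 0, "wz": 0, "claw": 1}, {"tx": 0.03, "ty": -0.05, "tz": 0, "wx": 0, "wy": 0, "wz": 0, "claw": 1}, {"tx": 0, "ty": 0, "tz": 0, "wx": 0, "wy": 0, "wz": 0, "claw": 1}])

```text
clock: 18.02
tool_pos: [413.9, 272.4, 293.3]
ee_rot: [0.0, 0.661, 0.751, 0.001]
force: [1.7, -0.3, -0.6]
grip_width: 0.997
```

```bash
python3 - <<'E'
from h import *
rel(pf(.5,115+71,135.6))
b=snap('scene','scene6')[:,:,::-1]; t=snap('top','top6')[:,:,::-1]
B=cv2.resize(b[240:360,290:410],(480,480),interpolation=cv2.INTER_CUBIC)
A=cv2.resize(t[200:290,220:300],(320,360),interpolation=cv2.INTER_CUBIC)
cv2.imwrite('pics/c8.png',np.hstack([B,cv2.copyMakeBorder(A,0,120,0,0,0)]))
E
```

```text
t 18.02 pos [413.9 272.4 293.3] yaw(tool y) 7.3 zaxis [ 0.001  0.001 -1.   ] grip 0.997 F [ 1.7 -0.3 -0.6]
 tool delta mm [-122.3  171.8  157.9]
```

View pics/c8.png

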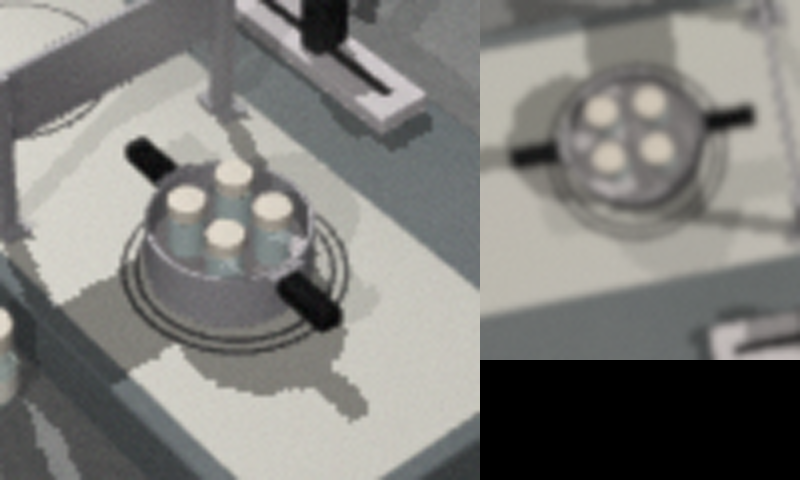

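```bash
python3 - <<'E'
from h import *
def pl(p): q=p-O; return np.array([q@X,q@Y]).round(1)
S=lambda u,v,z: pl(ray('scene',290+u/4-.4,240+v/4-.4,z)); T=lambda u,v,z: pl(ray('top',220+(u-480)/4-.4,200+v/4-.4,z))
print('caps S',np.mean([S(*p,106) for p in[(186,199),(234,174),(272,207),(226,235)]],0),'T',np.mean([T(*p,106) for p in[(601,111),(649,103),(609,157),(656,148)]],0))
print('tips T',T(512,157,86),T(753,114,86)); print('handles S',S(150,158,87),S(310,298,87))
print('ring T',T(637.5,150,50), 'ring S',S(235,269,50))
E
```

```text
caps S [  2.925 112.775] T [  2.175 111.6  ]
tips T [  3.9 201. ] [ 1.4 21.7]
handles S [ 3.  38.1] [  3.4 184.9]
ring T [  0.3 113.1] ring S [ -1. 114.]
```

The pan stands flat and straight inside the double ring, about 3 mm from its centre in both views. That is at the limit of the calibration, so I'll leave it. Next is the selector.

```bash
python3 - <<'E'
from h import *
rel(pf(-165,6,144))
b=cv2.imread('pics/scene6.png').max(2)[225:280,350:400]; n,l,st,c=cv2.connectedComponentsWithStats((b<45).astype(np.uint8)); 
i=1+st[1:,4].argmax(); print(st[i]); 
ys,xs=np.where(l==i); top=ys.min(); print([ (ray('scene',350+xs[ys<top+8].mean(),225+top+3,104)-O)@a for a in (X,Y)])
E
```

```text
t 18.12 pos [416.7 271.2 292.8] yaw(tool y) 7.14 zaxis [ 0.002  0.    -1.   ] grip 0.999 F [-0.2  0.5  1.1]
 tool delta mm [-300.1    3.8  148.7]
[ 15  12  18  24 166]
[np.float64(-162.91285748405303), np.float64(9.515194652926903)]
```

play_rows(moves=[{"tx": -0.03, "ty": 0.004, "tz": 0, "wx": 0, "wy": 0, "wz": 0, "claw": 1}, {"tx": -0.048, "ty": 0, "tz": 0, "wx": 0, "wy": 0, "wz": 0, "claw": 1}, {"tx": -0.048, "ty": 0, "tz": 0, "wx": 0, "wy": 0, "wz": 0, "claw": 1}, {"tx": -0.048, "ty": 0, "tz": 0, "wx": 0, "wy": 0, "wz": 0, "claw": 1}, {"tx": -0.048, "ty": 0, "tz": 0, "wx": 0, "wy": 0, "wz": 0, "claw": 1}, {"tx": -0.048, "ty": 0, "tz": 0, "wx": 0, "wy": 0, "wz": 0, "claw": 1}, {"tx": -0.028, "ty": 0, "tz": 0.02, "wx": 0, "wy": 0, "wz": 0, "claw": 1}, {"tx": 0, "ty": 0, "tz": 0.04, "wx": 0, "wy": 0, "wz": 0, "claw": 1}])

```text
clock: 19.12
tool_pos: [458.8, -27.3, 232.1]
ee_rot: [0.002, 0.664, 0.748, 0.001]
force: [-0.6, 0.2, 0.2]
grip_width: 1.002
```

play_rows(moves=[{"tx": 0, "ty": 0, "tz": 0.02, "wx": 0, "wy": 0, "wz": 0, "claw": 1}, {"tx": 0, "ty": 0, "tz": 0, "wx": 0, "wy": 0, "wz": 0, "claw": 1}])

```text
clock: 19.38
tool_pos: [457.5, -25.1, 211.0]
ee_rot: [-0.001, 0.663, 0.749, -0.0]
force: [0.3, 0.6, 0.2]
grip_width: 1.001
```

```bash
python3 - <<'E'
from h import *
rel(pf(-165,8,144))
b=snap('scene','scene7')[:,:,::-1]; t=snap('top','top7')[:,:,::-1]
B=cv2.resize(b[190:310,290:410],(480,480),interpolation=cv2.INTER_CUBIC)
A=cv2.resize(t[230:320,260:340],(320,360),interpolation=cv2.INTER_CUBIC)
cv2.imwrite('pics/c9.png',np.hstack([B,cv2.copyMakeBorder(A,0,120,0,0,0)]))
E
```

```text
t 19.38 pos [457.5 -25.1 211. ] yaw(tool y) 7.02 zaxis [-0.002  0.001 -1.   ] grip 1.001 F [0.3 0.6 0.2]
 tool delta mm [ 0.9  0.6 67. ]
```

View pics/c9.png

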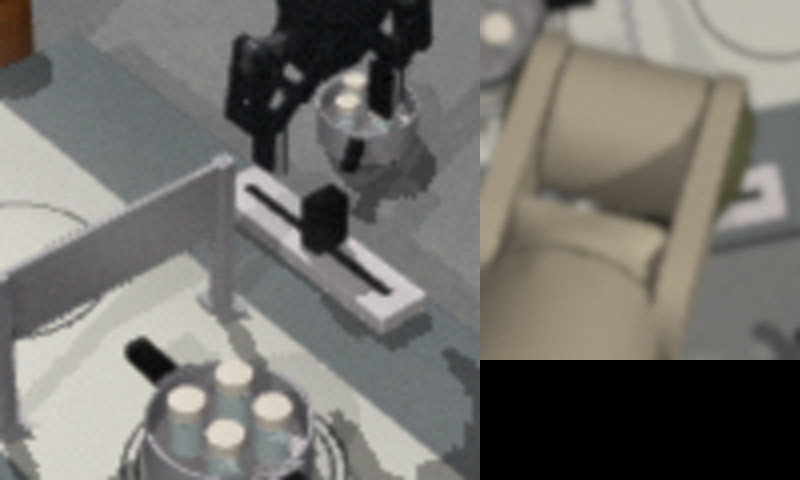

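The fingers are above the grip block at (325,218), with the track clear. I'll narrow the jaws, descend and grip.

play_rows(moves=[{"tx": 0.001, "ty": 0.0005, "tz": 0.01, "wx": 0, "wy": 0, "wz": 0, "claw": 0.7}, {"tx": 0, "ty": 0, "tz": 0.025, "wx": 0, "wy": 0, "wz": 0, "claw": 0.7}, {"tx": 0, "ty": 0, "tz": 0.02, "wx": 0, "wy": 0, "wz": 0, "claw": 0.7}, {"tx": 0, "ty": 0, "tz": 0.01, "wx": 0, "wy": 0, "wz": 0, "claw": 0.7}, {"tx": 0, "ty": 0, "tz": 0, "wx": 0, "wy": 0, "wz": 0, "claw": 0.5}, {"tx": 0, "ty": 0, "tz": 0, "wx": 0, "wy": 0, "wz": 0, "claw": 0.4}, {"tx": 0, "ty": 0, "tz": 0, "wx": 0, "wy": 0, "wz": 0, "claw": 0.3}, {"tx": 0, "ty": 0, "tz": 0, "wx": 0, "wy": 0, "wz": 0, "claw": 0.2}])

```text
clock: 20.48
tool_pos: [455.7, -23.0, 147.3]
ee_rot: [-0.002, 0.662, 0.75, -0.002]
force: [-18.0, -3.3, 14.3]
grip_width: 0.318
```

play_rows(moves=[{"tx": 0, "ty": 0, "tz": 0, "wx": 0, "wy": 0, "wz": 0, "claw": 0.2}, {"tx": 0, "ty": 0, "tz": 0, "wx": 0, "wy": 0, "wz": 0, "claw": 0.2}, {"tx": 0.003, "ty": 0, "tz": 0, "wx": 0, "wy": 0, "wz": 0, "claw": 0.2}, {"tx": 0.005, "ty": 0, "tz": 0, "wx": 0, "wy": 0, "wz": 0, "claw": 0.2}, {"tx": 0.006, "ty": 0, "tz": 0, "wx": 0, "wy": 0, "wz": 0, "claw": 0.2}, {"tx": 0.006, "ty": 0, "tz": 0, "wx": 0, "wy": 0, "wz": 0, "claw": 0.2}, {"tx": 0.006, "ty": 0, "tz": 0, "wx": 0, "wy": 0, "wz": 0, "claw": 0.2}, {"tx": 0.006, "ty": 0, "tz": 0, "wx": 0, "wy": 0, "wz": 0, "claw": 0.2}])

```text
clock: 21.48
tool_pos: [451.7, 8.8, 147.3]
ee_rot: [-0.002, 0.662, 0.75, -0.002]
force: [-18.4, -4.4, 15.8]
grip_width: 0.317
```

```bash
python3 - <<'E'
from h import *
rel(pf(-165,60,144))
E
```

```text
t 21.48 pos [451.7   8.8 147.3] yaw(tool y) 7.16 zaxis [-0.007 -0.    -1.   ] grip 0.317 F [-18.4  -4.4  15.8]
 tool delta mm [18.6  2.2  3.3]
```

play_rows(moves=[{"tx": 0.004, "ty": -0.0004, "tz": -0.0004, "wx": 0, "wy": 0, "wz": 0, "claw": 0.2}, {"tx": 0.004, "ty": -0.0004, "tz": -0.0004, "wx": 0, "wy": 0, "wz": 0, "claw": 0.2}, {"tx": 0.004, "ty": -0.0004, "tz": -0.0004, "wx": 0, "wy": 0, "wz": 0, "claw": 0.2}, {"tx": 0.003, "ty": -0.0003, "tz": 0, "wx": 0, "wy": 0, "wz": 0, "claw": 0.2}, {"tx": 0.002, "ty": 0, "tz": 0, "wx": 0, "wy": 0, "wz": 0, "claw": 0.2}])

```text
clock: 22.1
tool_pos: [449.1, 25.5, 147.5]
ee_rot: [-0.001, 0.662, 0.75, -0.001]
force: [-5.8, -1.8, -6.3]
grip_width: 0.315
```

play_rows(moves=[{"tx": 0.001, "ty": 0, "tz": 0, "wx": 0, "wy": 0, "wz": 0, "claw": 0.2}, {"tx": 0.001, "ty": 0, "tz": 0, "wx": 0, "wy": 0, "wz": 0, "claw": 0.2}])

```text
clock: 22.35
tool_pos: [448.9, 27.5, 147.5]
ee_rot: [-0.001, 0.662, 0.75, -0.001]
force: [-5.6, -2.7, -6.3]
grip_width: 0.321
```

```bash
python3 - <<'E'
from h import *
rel(pf(-165,60,144))
E
```

```text
t 22.35 pos [448.9  27.5 147.5] yaw(tool y) 7.13 zaxis [-0.003  0.    -1.   ] grip 0.321 F [-5.6 -2.7 -6.3]
 tool delta mm [-0.2  2.6  3.4]
```

Still no end stop, so I'll step on 1.5 mm at a time until the y force rises.

play_rows(moves=[{"tx": 0.0015, "ty": 0, "tz": 0, "wx": 0, "wy": 0, "wz": 0, "claw": 0.2}, {"tx": 0.0015, "ty": 0, "tz": 0, "wx": 0, "wy": 0, "wz": 0, "claw": 0.2}])

```text
clock: 22.6
tool_pos: [448.6, 29.8, 147.5]
ee_rot: [-0.001, 0.662, 0.75, -0.002]
force: [-6.0, -13.8, -8.8]
grip_width: 0.317
```

play_rows(moves=[{"tx": 0.001, "ty": 0, "tz": 0, "wx": 0, "wy": 0, "wz": 0, "claw": 0.2}, {"tx": 0, "ty": 0, "tz": 0, "wx": 0, "wy": 0, "wz": 0, "claw": 0.2}])

```text
clock: 22.85
tool_pos: [448.6, 29.9, 147.4]
ee_rot: [-0.0, 0.662, 0.75, -0.002]
force: [-6.6, -16.7, -8.6]
grip_width: 0.319
```

The end stop is reached: y force −16.7 N and no further travel. I'll release and rise.

play_rows(moves=[{"tx": 0, "ty": 0, "tz": 0, "wx": 0, "wy": 0, "wz": 0, "claw": 0.5}, {"tx": 0, "ty": 0, "tz": 0, "wx": 0, "wy": 0, "wz": 0, "claw": 0.7}, {"tx": 0, "ty": 0, "tz": 0, "wx": 0, "wy": 0, "wz": 0, "claw": 0.7}, {"tx": 0, "ty": 0, "tz": -0.015, "wx": 0, "wy": 0, "wz": 0, "claw": 0.7}, {"tx": 0, "ty": 0, "tz": -0.04, "wx": 0, "wy": 0, "wz": 0, "claw": 0.7}, {"tx": 0, "ty": 0, "tz": -0.05, "wx": 0, "wy": 0, "wz": 0, "claw": 0.7}, {"tx": 0, "ty": 0, "tz": -0.05, "wx": 0, "wy": 0, "wz": 0, "claw": 0.7}, {"tx": 0.02, "ty": -0.03, "tz": 0, "wx": 0, "wy": 0, "wz": 0, "claw": 0.7}])

```text
clock: 23.85
tool_pos: [418.6, 47.1, 306.2]
ee_rot: [0.003, 0.662, 0.749, 0.002]
force: [-1.0, 1.4, -0.4]
grip_width: 0.696
```

play_rows(moves=[{"tx": 0.05, "ty": -0.02, "tz": 0, "wx": 0, "wy": 0, "wz": 0, "claw": 0.7}, {"tx": 0.05, "ty": -0.01, "tz": 0, "wx": 0, "wy": 0, "wz": 0, "claw": 0.7}, {"tx": 0.05, "ty": 0, "tz": 0, "wx": 0, "wy": 0, "wz": 0, "claw": 0.7}, {"tx": 0.05, "ty": 0, "tz": 0, "wx": 0, "wy": 0, "wz": 0, "claw": 0.7}, {"tx": 0.03, "ty": 0, "tz": 0, "wx": 0, "wy": 0, "wz": 0, "claw": 0.7}, {"tx": 0, "ty": 0, "tz": 0, "wx": 0, "wy": 0, "wz": 0, "claw": 0.7}])

```text
clock: 24.6
tool_pos: [358.5, 273.5, 302.9]
ee_rot: [-0.0, 0.661, 0.751, 0.0]
force: [-0.3, -0.4, 0.1]
grip_width: 0.7
```

```bash
python3 - <<'E'
from h import *
rel(pf(-165,60,144))
b=snap('scene','scene8')[:,:,::-1]
B=cv2.resize(b[180:380,220:480],None,fx=3,fy=3,interpolation=cv2.INTER_CUBIC)
cv2.imwrite('pics/c10.png',B)
E
```

```text
t 24.6 pos [358.5 273.5 302.9] yaw(tool y) 7.29 zaxis [ 0.  0. -1.] grip 0.7 F [-0.3 -0.4  0.1]
 tool delta mm [-255.8   61.   158.8]
```

View pics/c10.png

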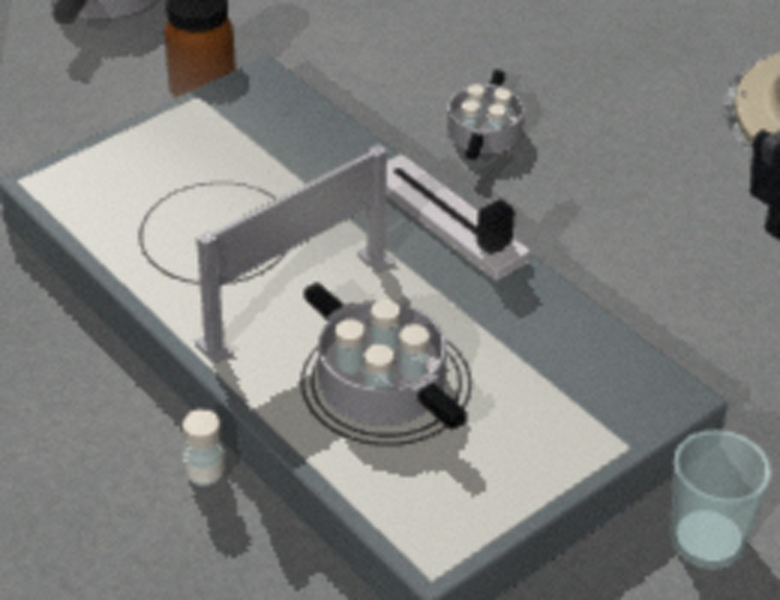

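The pan stands in the double ring at (385,380), the selector grip at (495,225) covers the end of its slot, and the jar, vial and beaker are where they started. The robot touches nothing, so I'm handing in.

```bash
python3 -c "
from rig import robot
print(robot.finish_job())"
```

```text
the job is handed in; nothing more can be done
None
```

The pan now stands on the double ring and the selector is at its left (+y) end. I handed the job in at about 24.7 s; no verdict is reported.

- **Pan:** I slid it by the right handle at about 35 mm/s until it was half under the shield. Then I let go, took it by the left handle, slid it on to the double ring and released it.
- **Selector:** I gripped it and slid it left. It stopped on a rising force of 16.7 N, near the expected end position, and I released it there and backed the arm away.
- **Last look:** The final picture showed the pan flat inside the double ring, the selector at the end of its slot, and the jar, vial and beaker where they had been. The robot was touching nothing.

**Checks that disagreed:**
- **Centring:** The camera views put the pan about 3 mm off the ring's centre, while the arm's own position put it within about 1 mm. With calibration good to about 2 mm, I did not correct it.
- **Selector grip:** It was about 2 mm off centre, giving a side force of about 18 N for a moment until I eased it.

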